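# Larger circuit board onto the sloping inspection rest

### The arm

A 6-joint arm with a two-finger parallel gripper is mounted at the origin on a cart in front of the work surface, level with it; the furniture and walls round the work are solid. World frame = base frame: x ahead of the robot, y to its left, z up, the work surface at z = 0. Lengths are in mm, angles in degrees, forces in N, time in s.
With the tool pointing down it reaches from about 325 to 900 mm from the base axis. Payload 3.5 kg.
Tool frame: the origin (TCP) lies at the very end of the fingers, on their centre line; the grasp point (between the pads) lies 19 mm behind it; z points along the fingers, y is the line along which they close (so a half turn about z gives the same grasp; the last joint's range is limited). The gripper opens to 85 mm and grips with 20 to 120 N. Pads are 22 mm wide; open, the fingers measure 114 mm over their backs; the gripper's body (76 mm by 85 mm) begins 54 mm behind the grasp point. The pads swing forward as they close: fully open they stand 13 mm farther back than shut.
Start: joints at [71.138, 15.837, -1.513, 72.651, 0, 84.076], TCP at [139.935, 609.13, 231.313] pointing down, gripper open.
Joint ranges: [-178.77, 178.77], [-48.84, 107.48], [-61.69, 71.31], [-111.58, 123.2], [-90, 87.43], [-180, 180]. Speed limits (degrees/s): [147.25, 147.25, 180, 180, 180, 180].

### API

Orientations are given as [roll, pitch, yaw] about the fixed x, y, z axes, in that order (R = Rz(yaw) Ry(pitch) Rx(roll)).
In Python, from cell import arm, imaging, job gives the robot as it stands. The module is installed in compiled form; this text tells all that it offers.
- The arm moves only by the tool send_rows, never from a script. Its argument "series" is a list of rows, each a list of 5 numbers: the finger opening in mm, from 0 to 85.4, then the shift along the tool's x, y, z in mm, then the turn about the tool's z in degrees. In form: [[fingers, x, y, z, spin], ...]. A call has 1 to 5 rows; each row is the pose to reach, as a shift and turn from the pose commanded when the call began, along the tool's axes at that moment; what a row does not reach only later rows make up. A row lasts 1/10 s, in which the tool goes at most 50 mm and 8.59 degrees, less where a joint would pass 70% of its speed; a pose out of reach is approached as far as the arm can. A call with a gripper value outside its range is refused whole. The fingers move at their own pace and stop on an object; "grip_force" is the grip in N (left out, the last holds). Time passes only in rows, so rows that repeat a pose let the fingers close. It gives the time, the measured TCP pose, the force, the opening and the grip force at its end, in the units of the state.
- arm.sense(): the state, without advancing time (a new reading comes with each control period).
- imaging.snapshot(name): name is "scene" or "top" or "wrist"; returns the picture (384x512x3 uint8, red, green, blue); there is no depth.
- imaging.calibration(name): a dict with "intrinsics" (3x3 intrinsics, pixels), "position" and "attitude" of the camera in the world; the wrist camera has in their place "tool_from_camera" (4x4, takes a point from camera to tool coordinates, whose origin is the TCP and whose axes are the flange's). Camera axes: x right, y up, looking along -z (the intrinsics and any distortion apply to the point x, -y, -z); pixel columns grow to the right and rows downward; lengths in mm; the calibration is good to about 2 mm. A picture is of the moment at which its call begins: read the wrist's pose just before it. calibration takes no time and is no camera call.
- job.close_job(): hands the job in; it is judged then, once.
Trained networks look in the newest picture that a camera, given by its name, has taken for a name from the list of things; names that differ only in an ending like _2 or _b are one class to them, and where a whole thing is asked for, a point or a joint stands for the part that bears it (a point fixed in the world has none). Each returns a list of dicts, best first, with "score" (0 to 1); they miss things now and then, are a little off and sometimes report something else, mostly with a low value. They report only what shows in the picture. A call takes as long as a camera call. They do not tell look-alikes from the thing itself.
- imaging.boxes_of(camera, target): "position" ([x, y, z] in mm, in world coordinates, good to about 4 mm: the middle of the surface that is visible of it).
The state is a dict: "t": time; "joints": joint angles; "dq": joint speeds; "effort": joint torques, N m; "tcp_pos": TCP position; "orientation": TCP orientation; "contact_force": force on the tool from outside, world axes, zero at the start; "wrist_torque": the same for the moment, N m; "opening": opening from 0.0 (shut) to 1.0 (fully open); "grasp_force": force on a finger pad.
Only numpy, scipy, OpenCV 4.12 (cv2) and the standard library are available. Lean on these libraries where they do the work, as an engineer would, in place of code of your own. Each camera call takes 0.05 s, during which the arm holds its last target. There are 200 camera calls.

### The job

Put the larger of the two green circuit boards on the small sloping inspection rest: components up, lengthwise along the slope, centred across the plate, lying flat on it with its lower short edge at the lip. Lay it down gently rather than dropping it, let go, and leave the smaller board where it is.

Things in the scene. Friction and masses are not known exactly. Their poses are not given: they have to be found in the camera images.
- large_board (a point): Larger loose circuit board, green, parts on top: 65 mm (x) by 85 mm (y), 15 mm high, a grey plastic guard 10 mm high and 4 mm thick along each long edge. The point is its centre, half-way up (7.5 mm above its underside); z points out of the component side. Lies flat on the bench at first; grip it across its 65 mm width by the guards, whose undersides are level with the board's.
- small_board (a point): The smaller loose circuit board of the same kind, 42 by 50 mm, 15 mm high; the point is its centre, half-way up. It is to stay where it is. (A tall steel rack stands close to the right of the bench, from about x = 0.55 m on and beyond y = -0.17 m: swing the arm drawn in past it. The vice is fixed.)
- rest_plate: Sloping plate of the fixed inspection rest, 96 mm long (x, up the slope), 36 mm wide (y), tilted 20 degrees, rubber-faced, narrower than the board. Origin: centre of its upper face, 75 mm above the bench; z square out of the face. At its low end a lip stands 8 mm above the face, inner side at x = -45 mm: the large board touching it has its centre at x = -2.5, y = 0, z = 7.5 mm.
- board_rest: The rest's foot: flat dark steel, 110 by 80 by 10 mm, fixed to the bench; origin at its underside's centre, x as the plate's but level. A slim post (20 mm thick) and a small block carry the plate; beside them, between foot and plate, is free room for fingertips, as the board overhangs the plate by 14 mm on each side.
Things that resemble listed ones, but are neither listed nor needed, are in the scene too. What is shaped like the part that bears large_board but yellow is not meant.

How it is judged:
By the outcome, as a careful person would: the job done as asked, in the order asked, and still so for the second after the job is handed in, with the robot touching nothing.
It also fails if it takes over 53 s, if anything falls off the work surface, if the arm or the gripper's body presses on something with over 40 N, if the wrist force passes 120 N, or if a joint passes its speed limit or range.

## Working session

There is one attempt and no reset: what is moved stays moved. The work goes in short steps, Python scripts to look and compute and a tool call to move; the robot and the scene stay as the last step left them, time stands still between calls to the robot, and variables do not carry over. Pictures are saved under pics/ and viewed, at most 10 in all, crops included, and the job is handed in when it is done.

Besides the shell and the picture viewer there is one more tool, called after "Request:" as name([rows], argument=value, ...), one row to a line, values as JSON. send_rows: Moves the arm, as the interface text tells. Its arguments: {"type":"object","properties":{"series":{"type":"array","items":{"type":"array","items":{"type":"number"}}},"grip_force":{"type":"number"}},"required":["series"]}

```bash
mkdir -p pics
python3 - <<'E'
from cell import arm, imaging, job
import cv2,numpy as np
ims=[]
for c in("scene","top"):
    im=imaging.snapshot(c); cv2.imwrite(f"pics/{c}0.png",im[...,::-1])
    ims.append(im)
    k=imaging.calibration(c); print(c,k)
    for n in("large_board","small_board","rest_plate","board_rest"):
        print(n,[(round(d["score"],2),np.round(d["position"]).tolist()) for d in imaging.boxes_of(c,n)][:5])
print(imaging.calibration("wrist")); print(arm.sense())
E
```

```text
scene {'intrinsics': array([[362.68933401,   0.        , 257.85554767],
       [  0.        , 362.68933401, 190.75233243],
       [  0.        ,   0.        ,   1.        ]]), 'position': array([ 50.97762169, -45.74687012, 718.36280937]), 'attitude': array([ 42.5627054 ,  -0.69011085, -64.56870122])}
large_board [(0.75, [627.0, -33.0, 6.0]), (0.7, [522.0, 303.0, 2.0])]
small_board [(0.5, [478.0, 435.0, 6.0])]
rest_plate [(0.63, [570.0, 166.0, 76.0])]
board_rest [(0.87, [564.0, 168.0, 12.0])]
top {'intrinsics': array([[407.13553576,   0.        , 252.42959615],
       [  0.        , 407.13553576, 184.79313061],
       [  0.        ,   0.        ,   1.        ]]), 'position': array([ 440.43029336,  209.90187042, 1082.20228441]), 'attitude': array([  7.59188275,  -0.30602771, -89.57950762])}
large_board [(0.86, [628.0, -34.0, 1.0]), (0.65, [522.0, 306.0, 3.0])]
small_board [(0.85, [483.0, 434.0, 6.0])]
rest_plate [(0.9, [573.0, 168.0, 72.0])]
board_rest [(0.97, [568.0, 170.0, 13.0])]
{'intrinsics': array([[291.65969784,   0.        , 254.08686682],
       [  0.        , 291.65969784, 19
[... 411 characters left out ...]
00000000e+00]])}
{'t': 0.5, 'joints': array([ 7.11388642e+01,  1.58387775e+01, -1.51456989e+00,  7.26506338e+01,
       -1.93086474e-04,  8.40771815e+01]), 'dq': array([-0.05050507, -0.09980551,  0.0985448 ,  0.04473968, -0.03376298,
       -0.0193356 ]), 'effort': array([-6.67746212e-05, -4.44990778e+01,  2.95207626e+01,  2.94065474e-03,
        1.99308670e-05,  3.38824798e-06]), 'tcp_pos': array([139.92700402, 609.11686012, 231.27300331]), 'orientation': array([-1.79996020e+02, -2.18759057e-04,  1.67061683e+02]), 'contact_force': array([ 0.53971633, -0.10145107,  0.31947949]), 'wrist_torque': array([-0.0474647 ,  0.02195737, -0.06520774]), 'grasp_force': 0.0, 'opening': 0.9998551935074788}
```

View pics/scene0.png

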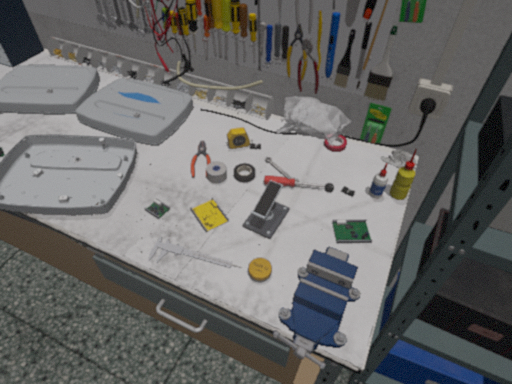

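View pics/top0.png

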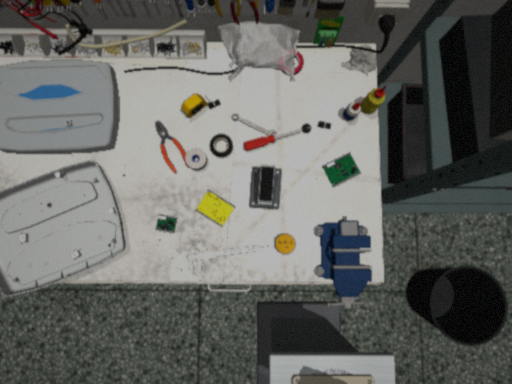

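The large green board is at scene (352,231) / top (341,169). The small one is at scene (157,209) / top (167,223). The yellow look-alike is at top (215,207), and the green packs on the wall, scene (375,125) and (412,10), aren't boards. The rest is at top (265,187). I choose the large green board at top (341,169) and will check it in a close crop.

Run:
```python
import cv2,numpy as np
t=cv2.imread("pics/top0.png");s=cv2.imread("pics/scene0.png")
r=lambda im,x,y,h=30:cv2.resize(im[y-h:y+h,x-h:x+h],(300,300),interpolation=cv2.INTER_CUBIC)
m=np.vstack([np.hstack([r(t,341,169,25),r(t,265,187)]),np.hstack([r(s,352,231,25),r(s,267,210)])])
cv2.imwrite("pics/crop0.png",m)
```

```text
(no output)
```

View pics/crop0.png

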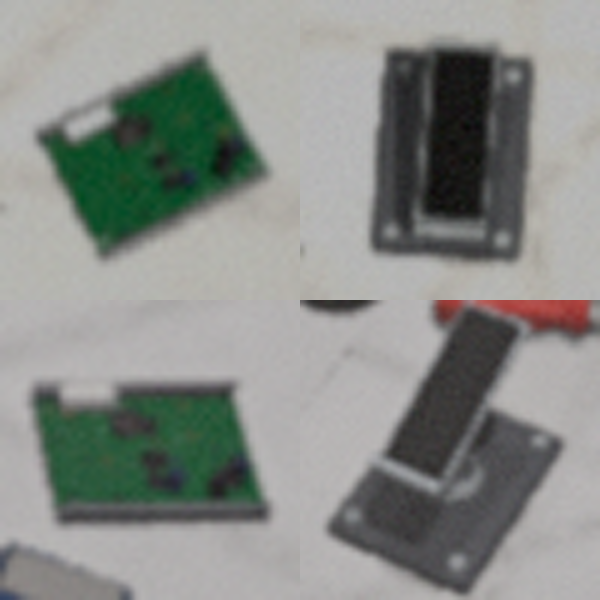

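The crop shows a large green board with two guards and a white connector near one guard. The rest's silver lip is on its near side (low x), so the plate rises towards +x.

```bash
cat > h.py <<'E'
from cell import arm, imaging, job
import cv2, numpy as np
from scipy.spatial.transform import Rotation as Ro
def R(o): return Ro.from_euler('xyz',o,degrees=True).as_matrix()
def cam(name):
    k=imaging.calibration(name)
    if name!="wrist": return k["intrinsics"],R(k["attitude"]),k["position"]
    s=arm.sense(); T=k["tool_from_camera"]; Rt=R(s["orientation"])
    return k["intrinsics"],Rt@T[:3,:3],Rt@T[:3,3]+s["tcp_pos"]
def ray(c,uv,z):
    K,Rc,p=c; uv=np.atleast_2d(uv).astype(float)
    d=np.c_[(uv[:,0]-K[0,2])/K[0,0],-(uv[:,1]-K[1,2])/K[1,1],-np.ones(len(uv))]@Rc.T
    return p+d*((z-p[2])/d[:,2])[:,None]
def proj(c,X):
    K,Rc,p=c; q=(np.atleast_2d(X)-p)@Rc
    return np.c_[K[0,2]+K[0,0]*q[:,0]/-q[:,2],K[1,2]-K[1,1]*q[:,1]/-q[:,2]]
def go(target,yaw):
    s=arm.sense(); d=R(s["orientation"]).T@(np.array(target)-s["tcp_pos"])
    spin=-((yaw-s["orientation"][2]+180)%360-180)
    return np.round(d,1),round(spin,1)
def green(im):
    h=cv2.cvtColor(im,cv2.COLOR_RGB2HSV); return cv2.inRange(h,(45,90,30),(85,255,255))
def blob(m,near):
    n,l,st,c=cv2.connectedComponentsWithStats(cv2.morphologyEx(m,cv2.MORPH_CLOSE,np.ones((5,5))))
    ok=[i for i in range(1,n) if st[i,4]>60]
    i=min(ok,key=lambda i:np.hypot(*(c[i]-near))); return l==i
E
python3 - <<'E'
from h import *
for n,uv in(("top",(341,169)),("scene",(352,231))):
    im=cv2.imread(f"pics/{n}0.png")[...,::-1].copy(); m=blob(green(im),uv)
    v,u=np.nonzero(m); P=ray(cam(n),np.c_[u,v],6)
    print(n,m.sum(),cv2.minAreaRect(P[:,:2].astype(np.float32)))
print(go((628,-34,200),116))
E
```

```text
top 559 ((627.8160400390625, -31.706581115722656), (54.07870101928711, 80.7925796508789), 26.897512435913086)
scene 500 ((627.4144287109375, -31.725379943847656), (49.388633728027344, 78.96347045898438), 28.059663772583008)
(array([-619.7, -517.5,   31.3]), np.float64(51.1))
```

Request:
send_rows([
  [85,-180,-150,0,0],
  [85,-180,-150,0,0],
  [85,-180,-150,0,0],
  [85,-180,-150,0,0],
  [85,-180,-150,0,0],
])

```text
t: 1.0
tcp_pos: [282.9, 420.3, 231.5]
orientation: [-180.0, 0.0, 167.0]
contact_force: [-0.4, 1.1, 0.0]
opening: 0.998
grasp_force: 0.0
```

Request:
send_rows([
  [85,-35,-29,0,0],
  [85,-70,-58,0,0],
  [85,-105,-87,0,0],
  [85,-140,-116,0,0],
  [85,-175,-145,0,0],
])

```text
t: 1.5
tcp_pos: [420.9, 240.6, 231.7]
orientation: [180.0, 0.0, 167.1]
contact_force: [0.4, 0.1, -0.6]
opening: 0.998
grasp_force: 0.0
```

Request:
send_rows([
  [85,-35,-29,5,8],
  [85,-70,-58,10,16],
  [85,-105,-87,15,24],
  [85,-140,-116,20,32],
  [85,-175,-145,25,40],
])

```text
t: 2.0
tcp_pos: [559.0, 59.9, 206.4]
orientation: [180.0, 0.0, 126.7]
contact_force: [1.4, 0.6, -0.6]
opening: 0.991
grasp_force: 0.0
```

Run:
```python
from h import *
print(arm.sense()["tcp_pos"],go((628,-32,190),116.5))
```

```text
[559.0102196   59.91423818 206.39357384] (array([-114.9,    0.3,   16.4]), np.float64(10.2))
```

Request:
send_rows([
  [85,-40,0,6,5],
  [85,-80,0,12,10],
  [85,-115,0,16,10],
  [85,-115,0,16,10],
  [85,-115,0,16,10],
])

```text
t: 2.5
tcp_pos: [627.2, -30.7, 189.9]
orientation: [-180.0, -0.1, 117.0]
contact_force: [0.4, 0.0, -0.5]
opening: 0.994
grasp_force: 0.0
```

Run:
```python
from h import *
s=arm.sense();print(s["tcp_pos"],s["orientation"])
c=cam("wrist"); im=imaging.snapshot("wrist"); cv2.imwrite("pics/w1.png",im[...,::-1])
uv=proj(c,(628,-32,6))[0]; print(uv)
m=blob(green(im),uv); v,u=np.nonzero(m); print(m.sum(),cv2.minAreaRect(ray(c,np.c_[u,v],5)[:,:2].astype(np.float32)))
```

```text
[627.22542174 -30.68822726 189.91588534] [-1.79961721e+02 -5.29743065e-02  1.16986311e+02]
[254.4587004  170.62130698]
2932 ((626.9609375, -33.133934020996094), (56.7242317199707, 82.26338195800781), 27.005754470825195)
```

View pics/w1.png

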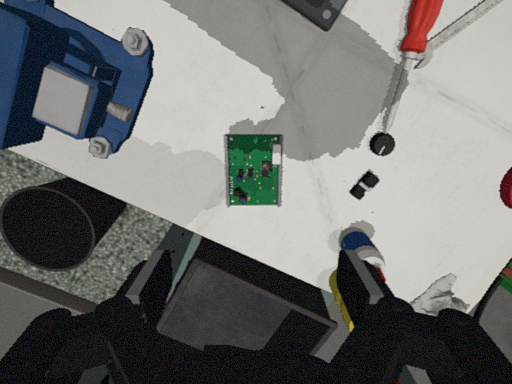

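Wrist view: the board at about (254,170) is square to the fingers, guards at columns 227 and 281, with the vice well clear to the left. I'll pre-close to 74 mm and descend.

Request:
send_rows([
  [74,-2,-1.3,50,0],
  [74,-2,-1.3,100,0],
  [74,-2,-1.3,140,0],
  [74,-2,-1.3,160,0],
  [74,-2,-1.3,165,0],
], grip_force=30)

```text
t: 3.05
tcp_pos: [623.3, -30.6, 22.3]
orientation: [-179.7, -0.2, 117.2]
contact_force: [1.0, 0.7, 1.1]
opening: 0.87
grasp_force: 0.0
```

Request:
send_rows([
  [74,0,0,4,0],
  [74,0,0,8,0],
  [74,0,0,12,0],
  [74,0,0,14,0],
  [74,0,0,14,0],
])

```text
t: 3.55
tcp_pos: [627.3, -32.6, 11.8]
orientation: [180.0, 0.0, 117.1]
contact_force: [-0.5, -0.2, -0.0]
opening: 0.866
grasp_force: 0.0
```

Run:
```python
from h import *
s=arm.sense();print(s["tcp_pos"],s["orientation"],s["opening"])
c=cam("wrist"); im=imaging.snapshot("wrist"); cv2.imwrite("pics/w2.png",im[...,::-1])
```

```text
[627.33983431 -32.5640769   11.77457642] [1.79964956e+02 2.41000478e-02 1.17059719e+02] 0.8659376703515357
```

View pics/w2.png

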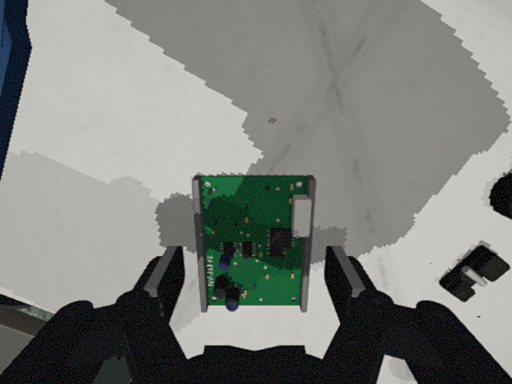

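Wrist view: the fingertips at columns 184 and 327 straddle the guards (195–313) with even gaps, centred along the length. I'll go down slowly and watch the force.

Request:
send_rows([
  [74,0,0,2,0],
  [74,0,0,4,0],
  [74,0,0,6,0],
  [74,0,0,8,0],
  [74,0,0,8,0],
])

```text
t: 4.1
tcp_pos: [626.6, -32.5, 2.8]
orientation: [-180.0, -0.0, 117.1]
contact_force: [0.0, 0.2, -0.9]
opening: 0.865
grasp_force: 0.0
```

Request:
send_rows([
  [74,0,0,1,0],
  [74,0,0,1.5,0],
  [74,0,0,2,0],
  [74,0,0,2,0],
])

```text
t: 4.5
tcp_pos: [627.0, -32.5, 1.3]
orientation: [-180.0, -0.0, 117.1]
contact_force: [-0.2, -0.0, 0.4]
opening: 0.864
grasp_force: 0.0
```

Request:
send_rows([
  [74,0,0,1,0],
  [74,0,0,1.5,0],
  [74,0,0,2,0],
  [74,0,0,2,0],
])

```text
t: 4.9
tcp_pos: [626.9, -32.5, -0.8]
orientation: [-180.0, -0.0, 117.1]
contact_force: [1.1, 0.6, -0.1]
opening: 0.865
grasp_force: 0.0
```

Request:
send_rows([
  [74,0,0,0.5,0],
  [74,0,0,1,0],
  [74,0,0,1,0],
])

```text
t: 5.2
tcp_pos: [627.0, -32.5, -1.8]
orientation: [-180.0, -0.0, 117.1]
contact_force: [-0.1, 0.1, 0.1]
opening: 0.87
grasp_force: 0.0
```

Request:
send_rows([
  [74,0,0,1,0],
  [74,0,0,2,0],
  [74,0,0,2,0],
])

```text
t: 5.5
tcp_pos: [626.8, -32.5, -3.9]
orientation: [-180.0, -0.0, 117.1]
contact_force: [0.3, 0.3, -0.6]
opening: 0.865
grasp_force: 0.0
```

Request:
send_rows([
  [74,0,0,0.7,0],
  [74,0,0,1.4,0],
  [74,0,0,1.4,0],
])

```text
t: 5.8
tcp_pos: [627.0, -32.5, -5.2]
orientation: [-180.0, -0.0, 117.1]
contact_force: [-0.8, -0.2, -0.0]
opening: 0.869
grasp_force: 0.0
```

Request:
send_rows([
  [60,0,0,0,0],
  [60,0,0,0,0],
  [60,0,0,0,0],
  [60,0,0,0,0],
  [60,0,0,0,0],
], grip_force=30)

```text
t: 6.3
tcp_pos: [627.3, -32.5, -4.9]
orientation: [180.0, 0.0, 117.1]
contact_force: [-0.5, -0.2, 1.3]
opening: 0.75
grasp_force: 33.9
```

Request:
send_rows([
  [60,0,0,-5,0],
  [60,0,0,-20,0],
  [60,0,0,-50,0],
  [60,0,0,-85,0],
  [60,0,0,-120,0],
])

```text
t: 6.8
tcp_pos: [626.7, -32.4, 116.8]
orientation: [-180.0, -0.0, 117.1]
contact_force: [1.0, 0.0, -0.4]
opening: 0.749
grasp_force: 33.6
```

Request:
send_rows([
  [60,0,0,-40,0],
  [60,0,0,-80,0],
  [60,0,0,-110,0],
  [60,0,0,-130,0],
  [60,0,0,-135,0],
])

```text
t: 7.3
tcp_pos: [628.7, -32.7, 254.5]
orientation: [179.7, 0.2, 117.1]
contact_force: [0.1, -1.1, -0.3]
opening: 0.747
grasp_force: 33.7
```

Run:
```python
from h import *
s=arm.sense();print(s["tcp_pos"],s["opening"],s["grasp_force"],s["contact_force"],s["wrist_torque"],go((690,168,250),180))
```

```text
[628.71177941 -32.73301056 254.54836684] 0.7472418324301157 33.65037560462952 [ 0.0530984  -1.11202647 -0.31201943] [0.02518139 0.01936102 0.0232794 ] (array([150.9, 145.9,   4.8]), np.float64(-62.9))
```

Request:
send_rows([
  [60,20,20,0,-8],
  [60,48,47,0,-16],
  [60,76,74,0,-24],
  [60,104,101,0,-32],
  [60,132,128,0,-40],
])

```text
t: 7.8
tcp_pos: [680.4, 144.6, 248.7]
orientation: [-179.9, -0.1, 157.4]
contact_force: [0.4, -0.3, 0.4]
opening: 0.749
grasp_force: 33.6
```

Request:
send_rows([
  [60,5,25,0,-8],
  [60,5,25,0,-16],
  [60,5,25,0,-23],
  [60,5,25,0,-23],
  [60,5,25,0,-23],
])

```text
t: 8.3
tcp_pos: [685.5, 168.1, 249.1]
orientation: [-180.0, -0.1, 179.9]
contact_force: [0.2, -0.3, -0.3]
opening: 0.751
grasp_force: 33.6
```

Run:
```python
from h import *
s=arm.sense();print(s["tcp_pos"],s["orientation"],s["opening"],s["grasp_force"])
im=imaging.snapshot("wrist"); cv2.imwrite("pics/w3.png",im[...,::-1])
c=cam("wrist"); print(proj(c,[(570,167,75),(566,169,10)]))
for n in("rest_plate","board_rest"): print([(d["score"],d["position"]) for d in imaging.boxes_of("wrist",n)])
```

```text
[685.49153841 168.11256958 249.0629904 ] [-1.79985432e+02 -9.45987204e-02  1.79910474e+02] 0.7506484970780528 33.62080693244934
[[252.81940142  58.7131645 ]
 [254.72837817  61.08468783]]
[(0.55, [569.5, 168.7, 76.9])]
[]
```

View pics/w3.png

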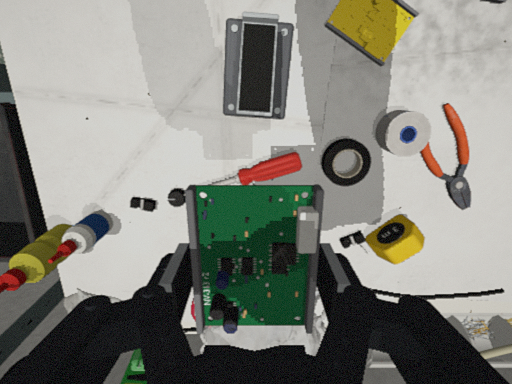

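Wrist view: the board is held level between the pads. The rest is at the top, with its silver lip at about (260,18) and black rubber spanning roughly columns 238–278 and rows 24–115.

```bash
cat > plate.py <<'E'
from h import *
def fit(c,im,box,yaw0=0.,p0=(570,167,75),thr=38):
    g=cv2.cvtColor(im,cv2.COLOR_RGB2GRAY); x0,y0,x1,y1=box
    m=np.zeros_like(g); m[y0:y1,x0:x1]=(g[y0:y1,x0:x1]<thr)*255
    m=cv2.morphologyEx(m,cv2.MORPH_OPEN,np.ones((3,3)))
    n,l,st,_=cv2.connectedComponentsWithStats(m); i=1+np.argmax(st[1:,4])
    v,u=np.nonzero(l==i); K,Rc,p=c
    d=np.c_[(u-K[0,2])/K[0,0],-(v-K[1,2])/K[1,1],-np.ones(len(u))]@Rc.T
    yaw,o=yaw0,np.array(p0,float)
    for _ in range(8):
        A=Ro.from_euler('ZY',[yaw,-20],degrees=True).as_matrix()
        X=p+d*(((o-p)@A[:,2])/(d@A[:,2]))[:,None]; q=(X-o)@A
        xs=np.linspace(-35,35,15); mid=[];
        for a in xs:
            s=q[abs(q[:,0]-a)<4,1]
            mid.append((s.min()+s.max())/2 if len(s)>3 else np.nan)
        k=~np.isnan(mid); f=np.polyfit(xs[k],np.array(mid)[k],1)
        yaw+=np.degrees(np.arctan(f[0])); o=o+A@[0,f[1],0]
    lo,hi=np.percentile(q[:,0],[.5,99.5]); w=np.percentile(q[:,1],[2,98])
    print("yaw",yaw,"o",o,"x range",lo,hi,"w",w,len(u)); return o,yaw
E
python3 - <<'E'
from plate import *
im=cv2.imread("pics/w3.png")[...,::-1].copy()
g=cv2.cvtColor(im,cv2.COLOR_RGB2GRAY); print(g[60,220:300:2]);print(g[8:122:2,258])
print(fit(cam("wrist"),im,(215,5,300,125)))
im=cv2.imread("pics/top0.png")[...,::-1].copy(); print(fit(cam("top"),im,(240,160,290,212),thr=45))
E
```

```text
[182 183 150  98 109 111 109 106  94  91 145  59  32  37  36  44  36  35
  31  38  35  33  26  41  39  45  44 169  70  58  60  85 101 101  84 123
 212 208 208 209]
[197 202 189 181 183 105 106 133  90  29  40  35  30  32  34  41  41  35
  37  43  39  36  32  36  37  39  38  37  37  37  32  36  35  36  34  39
  31  35  27  37  24  36  33  40  36  39  33  33  45  39  41  39 189 172
  45 185 188]Traceback (most recent call last):
  File "<stdin>", line 4, in <module>
  File "plate.py", line 17, in fit
    k=~np.isnan(mid); f=np.polyfit(xs[k],np.array(mid)[k],1)
                        ~~~~~~~~~~^^^^^^^^^^^^^^^^^^^^^^^^^^
    raise TypeError("expected non-empty vector for x")
TypeError: expected non-empty vector for x
```

Run:
```python
from plate import *
im=cv2.medianBlur(cv2.imread("pics/w3.png")[...,::-1].copy(),3)
o,y=fit(cam("wrist"),im,(215,5,300,125),thr=56)
im=cv2.medianBlur(cv2.imread("pics/top0.png")[...,::-1].copy(),3); fit(cam("top"),im,(240,160,290,212),thr=50)
```

```text
yaw -3.971533005827059 o [570.00176618 171.25919773  75.        ] x range -33.452356864269085 51.398095665698435 w [-14.31024547  14.26012429] 2567
yaw -4.78128431015093 o [570.01507658 172.10363066  75.        ] x range -32.059390077596895 48.062074456316125 w [-12.96645049  13.04988519] 349
```

Run:
```python
from plate import *
im=cv2.imread("pics/w3.png"); c=cam("wrist")
A=Ro.from_euler('ZY',[-4.3,-20],degrees=True).as_matrix()
for dx in(4,6,8,10):
    o=np.array([570,171.3,75])+A@[dx,0,0]*1; o[2]=75; 
    P=np.array([(-48,0,8),(-45,0,8),(-45,0,0),(48,0,0),(-45,18,0),(-45,-18,0),(48,18,0),(48,-18,0)])
    print(dx,o.round(1),proj(c,o+P@A.T).round(1).tolist())
t=cv2.imread("pics/top0.png"); ct=cam("top")
cr=cv2.resize(im[4:124,210:305],None,fx=4.8,fy=4.8,interpolation=cv2.INTER_CUBIC)
cv2.imwrite("pics/c3.png",cr)
```

```text
4 [573.7 171.   75. ] [[260.7, 9.9], [260.5, 12.9], [260.1, 18.0], [253.7, 110.1], [278.0, 19.5], [242.2, 16.5], [271.7, 111.5], [235.6, 108.7]]
6 [575.6 170.9  75. ] [[260.6, 12.1], [260.3, 15.1], [260.0, 20.1], [253.5, 112.0], [277.8, 21.6], [242.1, 18.6], [271.5, 113.4], [235.5, 110.7]]
8 [577.5 170.7  75. ] [[260.4, 14.3], [260.2, 17.3], [259.8, 22.2], [253.4, 114.0], [277.7, 23.7], [242.0, 20.7], [271.3, 115.4], [235.4, 112.6]]
10 [579.4 170.6  75. ] [[260.3, 16.5], [260.0, 19.5], [259.7, 24.3], [253.3, 115.9], [277.5, 25.8], [241.8, 22.8], [271.2, 117.3], [235.3, 114.5]]
```

View pics/c3.png

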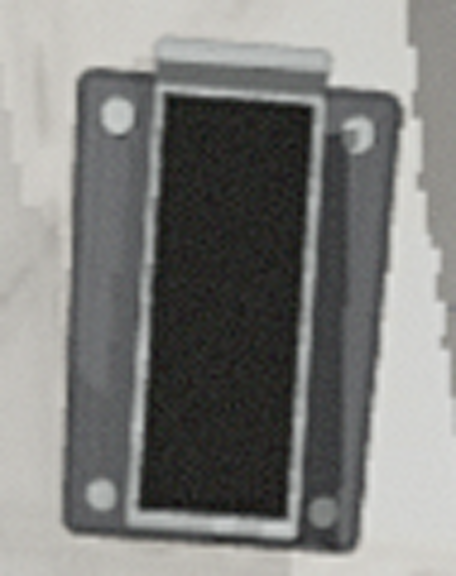

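Run:
```python
from h import *
c=cam("wrist"); s=arm.sense(); Rt=R(s["orientation"])
for bx in(-2,0,2):
    P=np.array([(bx+42.5,y,-14.9) for y in(-30.5,30.5)]+[(bx+42.5,0,-7)]); print(bx,proj(c,s["tcp_pos"]+P@Rt.T).round(1).tolist())
im=cv2.imread("pics/w3.png",0); print(im[176:196,194],im[176:196,318])
o=np.array([577.,171.2,75]); yaw=-3.8
A=Ro.from_euler('ZY',[yaw,-20],degrees=True).as_matrix()
m=1.5; E=o+A@[40+m,0,0]
T=R([180,0,180+yaw])
for th in(0,5,10,15,20):
    B=Ro.from_euler('ZY',[yaw,-th],degrees=True).as_matrix()
    piv=E+B@np.array([-42.5-0.5,0,6.0])
    tcp=piv-T@np.array([0,0,-11.])
    print(th,tcp.round(1))
print(go(E+np.array([0,0,0])+(Ro.from_euler('Z',yaw,degrees=True).as_matrix()@[-43,0,6])-[0,0,11-15],180+yaw))
```

```text
-2 [[187.7, 191.2], [319.7, 191.1], [253.7, 186.0]]
0 [[187.4, 187.0], [320.0, 187.0], [253.7, 182.0]]
2 [[187.1, 182.9], [320.4, 182.8], [253.7, 178.1]]
[207 208 209 208 211 211 211 208 164  57  41  43  47  40  44  32  31  46
  40  42] [147 144 145 144 145 146 146 140 106  50  45  50  46  54  65  73  77  82
  75  82]
0 [573.  171.5  84.2]
5 [572.6 171.5  80.4]
10 [572.6 171.5  76.6]
15 [572.9 171.5  72.9]
20 [573.5 171.4  69.1]
(array([112.8,   3.5, 150.5]), np.float64(3.8))
```

Request:
send_rows([
  [60,30,1,20,2],
  [60,70,2,50,3.8],
  [60,100,3.4,80,3.8],
  [60,111.5,3.4,110,3.8],
  [60,111.5,3.4,140,3.8],
])

```text
t: 8.95
tcp_pos: [572.1, 171.3, 109.2]
orientation: [-180.0, -0.1, 176.2]
contact_force: [0.6, 0.6, -0.3]
opening: 0.748
grasp_force: 33.6
```

Request:
send_rows([
  [60,0,0,5,0],
  [60,0,0,8,0],
  [60,0,0,10,0],
  [60,0,0,10,0],
  [60,0,0,10,0],
], grip_force=20)

```text
t: 9.45
tcp_pos: [576.1, 171.7, 101.4]
orientation: [180.0, 0.2, 176.3]
contact_force: [-0.5, -0.0, -0.5]
opening: 0.752
grasp_force: 33.6
```

Run:
```python
from h import *
s=arm.sense();print(s)
s=imaging.snapshot("scene");w=imaging.snapshot("wrist")
a=cv2.resize(s[160:250,215:335],(520,390),interpolation=cv2.INTER_CUBIC)
cv2.imwrite("pics/p4.png",np.vstack([a[:,:,::-1]]))
```

```text
{'t': 9.45, 'joints': array([ 1.04392907e+01,  1.88405590e+01, -1.40140702e+01,  5.69898788e+01,
       -1.34702785e-03,  1.41885091e+01]), 'dq': array([ 0.09498693,  0.01895044, -0.35447032, -0.04560223,  0.02434157,
       -0.04219412]), 'effort': array([-1.34890169e-02, -4.41975474e+01,  2.64263499e+01, -8.07979843e-03,
       -1.00482037e-03,  7.89837813e-04]), 'tcp_pos': array([576.06768623, 171.71525141, 101.36449796]), 'orientation': array([1.79963193e+02, 1.51078719e-01, 1.76250731e+02]), 'contact_force': array([-0.45441379, -0.03250107, -0.48014136]), 'wrist_torque': array([ 0.00622911, -0.03619021, -0.01176126]), 'grasp_force': 33.60152184963226, 'opening': 0.7519915848571862}
```

View pics/p4.png

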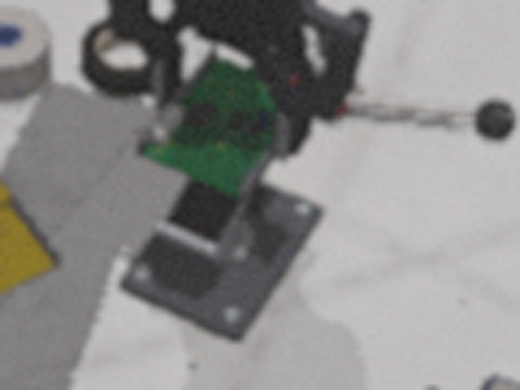

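Scene crop: the board is held level above the plate, aligned with it, with the lip below at about (190,235). I'll lower it to contact.

Request:
send_rows([
  [60,0,0,3,0],
  [60,0,0,6,0],
  [60,0,0,9,0],
  [60,0,0,12,0],
  [60,0,0,12,0],
])

```text
t: 10.05
tcp_pos: [574.0, 171.4, 87.1]
orientation: [-180.0, -0.1, 176.3]
contact_force: [0.6, -0.3, -1.8]
opening: 0.748
grasp_force: 33.6
```

Request:
send_rows([
  [60,0,0,1,0],
  [60,0,0,2,0],
  [60,0,0,3,0],
  [60,0,0,4,0],
  [60,0,0,4,0],
])

```text
t: 10.55
tcp_pos: [574.8, 171.6, 84.5]
orientation: [180.0, 0.0, 176.3]
contact_force: [-1.6, -0.2, 3.6]
opening: 0.749
grasp_force: 34.1
```

Request:
send_rows([
  [60,0,0,1,0],
  [60,0,0,2,0],
  [60,0,0,2,0],
])

```text
t: 10.85
tcp_pos: [574.6, 171.6, 82.9]
orientation: [180.0, 0.0, 176.3]
contact_force: [-3.7, 0.0, 6.8]
opening: 0.749
grasp_force: 34.6
```

Request:
send_rows([
  [60,0,0,1,0],
  [60,0,0,2,0],
  [60,0,0,3,0],
  [60,0,0,3,0],
])

```text
t: 11.25
tcp_pos: [574.2, 171.6, 79.7]
orientation: [180.0, -0.0, 176.3]
contact_force: [-4.2, -0.1, 6.2]
opening: 0.746
grasp_force: 35.1
```

Run:
```python
from h import *
s=arm.sense();print(s["tcp_pos"],s["contact_force"],s["wrist_torque"])
for n in("scene",):
    a=imaging.snapshot(n); cv2.imwrite("pics/p5.png",cv2.resize(a[160:250,215:335],(520,390),interpolation=cv2.INTER_CUBIC)[...,::-1])
```

```text
[574.21803621 171.64775408  79.72686438] [-4.17350086 -0.05099249  6.16170917] [-0.09267867  0.52209113 -0.00900101]
```

View pics/p5.png

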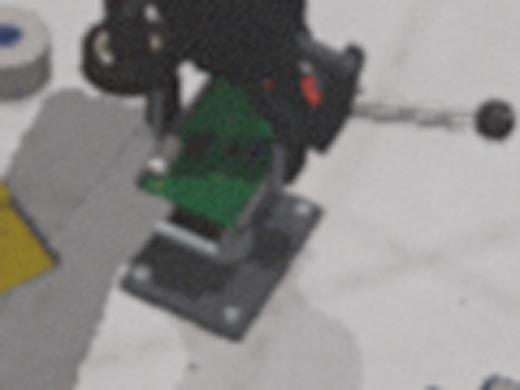

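Scene crop: the board's far edge is on the plate and the board is pivoting between the pads. The force is steady at 6 N, so I'll keep lowering.

Request:
send_rows([
  [60,0,0,1,0],
  [60,0,0,2,0],
  [60,0,0,3,0],
  [60,0,0,4,0],
  [60,0,0,5,0],
])

```text
t: 11.8
tcp_pos: [574.0, 171.6, 74.7]
orientation: [180.0, -0.0, 176.3]
contact_force: [-3.6, -0.9, 6.8]
opening: 0.749
grasp_force: 35.9
```

Request:
send_rows([
  [60,0,0,1,0],
  [60,0,0,2,0],
  [60,0,0,3,0],
  [60,0,0,3,0],
])

```text
t: 12.2
tcp_pos: [574.1, 171.6, 71.5]
orientation: [180.0, -0.0, 176.3]
contact_force: [-4.2, 1.0, 5.8]
opening: 0.751
grasp_force: 36.1
```

Request:
send_rows([
  [60,0,0,0.5,0],
  [60,0,0,1,0],
  [60,0,0,1,0],
])

```text
t: 12.5
tcp_pos: [574.1, 171.7, 70.7]
orientation: [180.0, -0.0, 176.3]
contact_force: [-3.9, -0.0, 6.9]
opening: 0.747
grasp_force: 36.3
```

Request:
send_rows([
  [60,0,0,0.5,0],
  [60,0,0,1,0],
  [60,0,0,1,0],
])

```text
t: 12.8
tcp_pos: [574.2, 171.6, 69.7]
orientation: [180.0, -0.0, 176.3]
contact_force: [-3.8, -0.3, 6.3]
opening: 0.75
grasp_force: 36.4
```

Request:
send_rows([
  [60,0,0,0.5,0],
  [60,0,0,0.8,0],
  [60,0,0,0.8,0],
])

```text
t: 13.1
tcp_pos: [574.3, 171.7, 69.0]
orientation: [180.0, -0.0, 176.3]
contact_force: [-3.9, 0.1, 6.1]
opening: 0.75
grasp_force: 36.5
```

Run:
```python
from h import *
s=arm.sense();print(s["contact_force"],s["wrist_torque"])
```

```text
[-3.88737682  0.10296224  6.14392535] [-0.04389915  0.46667275 -0.0374435 ]
```

Request:
send_rows([
  [60,0,0,0.4,0],
  [60,0,0,0.8,0],
  [60,0,0,0.8,0],
])

```text
t: 13.4
tcp_pos: [574.3, 171.6, 68.4]
orientation: [-180.0, -0.0, 176.3]
contact_force: [-4.9, -0.9, 9.3]
opening: 0.751
grasp_force: 36.7
```

Request:
send_rows([
  [60,0,0,0.4,0],
  [60,0,0,0.8,0],
  [60,0,0,0.8,0],
])

```text
t: 13.7
tcp_pos: [574.3, 171.6, 68.4]
orientation: [-180.0, -0.0, 176.3]
contact_force: [-5.7, -0.4, 12.6]
opening: 0.751
grasp_force: 37.2
```

Run:
```python
from h import *
s=arm.sense();print(s["contact_force"],s["wrist_torque"])
```

```text
[-5.69778039 -0.41765404 12.61569924] [-0.24656829  0.99126241 -0.02243581]
```

Request:
send_rows([
  [60,0,0,-0.8,0],
  [60,0.5,0,-0.6,0],
  [60,1,0,-0.4,0],
  [60,1,0,-0.4,0],
])

```text
t: 14.1
tcp_pos: [574.3, 171.6, 68.4]
orientation: [-180.0, 0.1, 176.3]
contact_force: [-3.0, -0.9, 9.5]
opening: 0.749
grasp_force: 36.7
```

Request:
send_rows([
  [60,0.5,0,0.2,0],
  [60,1,0,0.4,0],
  [60,1,0,0.4,0],
])

```text
t: 14.4
tcp_pos: [574.3, 171.6, 68.4]
orientation: [-180.0, 0.2, 176.3]
contact_force: [-2.2, -0.9, 7.6]
opening: 0.752
grasp_force: 36.7
```

Run:
```python
from plate import *
s=arm.sense();print(s["contact_force"],s["wrist_torque"])
w=imaging.snapshot("wrist"); s=imaging.snapshot("scene")
a=cv2.resize(w[60:380,130:380],(480,600),interpolation=cv2.INTER_CUBIC); cv2.imwrite("pics/w6.png",w[...,::-1]); cv2.imwrite("pics/s6.png",s[...,::-1])
g=cv2.cvtColor(w,cv2.COLOR_RGB2GRAY)
o=np.array([577.,171.2,75]);A=Ro.from_euler('ZY',[-3.8,-20],degrees=True).as_matrix();c=cam("wrist")
print(proj(c,o+np.array([(-45,0,8),(-48,0,8),(-45,0,0),(-45,28,1.5),(-45,-28,1.5),(-45,0,1.5)])@A.T).round(1))
for u in(235,255,275): print(u,w[140:200:2,u].tolist())
```

```text
[-2.18805705 -0.90768915  7.61077785] [-0.23818722  0.04893554  0.05207679]
[[253.4 177.7]
 [253.4 171.9]
 [253.5 178.7]
 [305.8 178.6]
 [201.1 178.5]
 [253.5 178.5]]
235 [[61, 62, 65], [79, 71, 77], [88, 88, 86], [94, 93, 95], [89, 88, 89], [93, 91, 94], [86, 90, 91], [92, 94, 94], [89, 92, 90], [94, 93, 95], [92, 91, 92], [93, 92, 95], [92, 94, 95], [88, 92, 92], [102, 103, 103], [165, 167, 167], [179, 185, 182], [191, 195, 193], [170, 172, 169], [126, 131, 130], [188, 191, 190], [147, 150, 148], [22, 10, 15], [22, 54, 31], [26, 99, 55], [16, 94, 53], [36, 101, 61], [35, 103, 63], [26, 95, 55], [27, 98, 57]]
255 [[47, 46, 49], [82, 80, 85], [85, 87, 87], [93, 96, 94], [93, 93, 93], [92, 91, 91], [90, 92, 95], [82, 80, 83], [44, 44, 43], [47, 45, 48], [38, 39, 44], [45, 48, 44], [46, 49, 47], [40, 42, 44], [96, 94, 97], [160, 161, 162], [177, 181, 179], [186, 190, 190], [163, 169, 167], [114, 117, 113], [183, 186, 185], [139, 139, 140], [19, 12, 17], [19, 58, 35], [19, 98, 55], [33, 95, 57], [25, 96, 53], [25, 96, 56], [30, 99, 59], [22, 93, 52]]
275 [[59, 61, 60], [85, 86, 87], [94, 93, 95], [105, 106, 108], [104, 107, 104], [105, 103, 105], [86, 87, 92], [50, 48, 52], [47, 51, 56], [47, 45, 50], [46, 47, 48], [47, 50, 49], [39, 39, 40], [43, 45, 44], [94, 97, 96], [173, 178, 176], [192, 196, 194], [200, 203, 202], [182, 186, 184], [120, 120, 121], [180, 183, 183], [113, 114, 114], [27, 27, 25], [31, 56, 37], [30, 98, 60], [30, 98, 54], [32, 98, 60], [30, 100, 59], [37, 101, 59], [28, 97, 56]]
```

Numbers show the lip's inner side at row ~179 and the board's edge at ~185, a gap of about 3 mm, with rubber friction holding the board. I'll unload it and slide it down the slope.

Request:
send_rows([
  [60,0,0,-0.8,0],
  [60,0.5,0,-0.6,0],
  [60,1,0,-0.4,0],
  [60,1,0,-0.4,0],
])

```text
t: 14.9
tcp_pos: [574.2, 171.7, 68.5]
orientation: [180.0, 0.3, 176.2]
contact_force: [1.0, -0.6, 6.8]
opening: 0.75
grasp_force: 36.5
```

Request:
send_rows([
  [60,0.5,0,0,0],
  [60,1,0,0.1,0],
  [60,1,0,0.1,0],
])

```text
t: 15.2
tcp_pos: [572.8, 172.0, 68.1]
orientation: [180.0, 0.3, 176.3]
contact_force: [1.0, -0.5, 5.6]
opening: 0.752
grasp_force: 36.4
```

```bash
cat > gap.py <<'E'
from plate import *
s=arm.sense();print(s["contact_force"],s["wrist_torque"],s["tcp_pos"])
w=imaging.snapshot("wrist")
for u in(235,255,275): print(u,w[160:196,u].max(1).tolist())
E
python3 gap.py
```

```text
[ 0.96001322 -0.45816437  5.58906736] [-0.13154619 -0.49674909 -0.00783261] [572.84252427 172.00265098  68.05289871]
235 [93, 95, 92, 92, 92, 90, 93, 95, 87, 52, 52, 94, 153, 165, 176, 183, 188, 195, 190, 171, 140, 144, 183, 124, 108, 68, 49, 101, 98, 99, 95, 99, 98, 99, 94, 103]
255 [52, 46, 53, 55, 52, 46, 49, 46, 47, 49, 54, 92, 150, 165, 175, 178, 184, 189, 184, 171, 135, 125, 184, 188, 182, 106, 55, 95, 100, 96, 95, 95, 101, 97, 100, 97]
275 [49, 51, 45, 48, 54, 48, 48, 53, 49, 51, 53, 93, 164, 176, 190, 193, 201, 204, 202, 168, 140, 127, 181, 185, 175, 95, 44, 96, 101, 96, 99, 95, 97, 94, 100, 98]
```

Request:
send_rows([
  [60,0.5,0,0.1,0],
  [60,1,0,0.2,0],
  [60,1.5,0,0.3,0],
  [60,1.5,0,0.3,0],
])

```text
t: 15.65
tcp_pos: [570.2, 172.1, 67.2]
orientation: [180.0, 0.1, 176.3]
contact_force: [0.7, -0.5, 5.1]
opening: 0.749
grasp_force: 36.4
```

```bash
python3 gap.py
```

```text
[ 0.6896637  -0.45935277  5.14291645] [-0.06689187 -0.52951252  0.04972603] [570.20674933 172.11309146  67.19930103]
235 [92, 96, 90, 91, 95, 86, 86, 98, 90, 87, 49, 45, 64, 97, 91, 90, 102, 144, 159, 174, 179, 184, 194, 199, 180, 163, 97, 93, 93, 98, 97, 101, 95, 96, 94, 101]
255 [86, 50, 50, 46, 53, 52, 46, 49, 49, 49, 51, 45, 45, 44, 53, 43, 87, 142, 159, 171, 177, 181, 187, 191, 180, 156, 102, 94, 96, 99, 97, 99, 94, 98, 91, 98]
275 [50, 48, 46, 51, 52, 44, 54, 53, 52, 53, 45, 47, 46, 47, 46, 44, 85, 140, 168, 181, 175, 176, 182, 183, 176, 154, 102, 92, 96, 97, 97, 100, 95, 96, 96, 98]
```

Request:
send_rows([
  [60,0.4,0,0.1,0],
  [60,0.8,0,0.3,0],
  [60,0.8,0,0.3,0],
])

```text
t: 16.0
tcp_pos: [570.2, 172.1, 67.2]
orientation: [180.0, 0.2, 176.3]
contact_force: [3.3, -0.8, 5.7]
opening: 0.748
grasp_force: 36.4
```

```bash
python3 gap.py
```

```text
[ 3.27100367 -0.83151397  5.71811561] [-0.15181608 -0.74749723  0.03340167] [570.16826744 172.12115142  67.15746683]
235 [93, 91, 94, 93, 92, 88, 94, 91, 92, 88, 53, 46, 63, 98, 96, 92, 102, 142, 161, 173, 174, 185, 194, 195, 185, 161, 98, 91, 98, 95, 99, 98, 99, 100, 99, 98]
255 [83, 49, 46, 51, 41, 52, 44, 46, 45, 48, 51, 48, 54, 50, 49, 48, 78, 138, 156, 172, 174, 182, 186, 193, 178, 163, 99, 97, 94, 97, 96, 94, 100, 99, 96, 100]
275 [51, 55, 51, 37, 47, 49, 43, 50, 46, 55, 46, 51, 46, 58, 42, 46, 72, 129, 156, 171, 171, 178, 181, 185, 175, 153, 111, 92, 95, 98, 90, 97, 96, 99, 96, 101]
```

Touching the lip: the x force rises and motion has stopped. I'll ease off the push, open, wait, then retract straight up.

Request:
send_rows([
  [60,-0.4,0,0,0],
  [60,-0.6,0,0,0],
  [68,-0.6,0,0,0],
  [72,-0.6,0,0,0],
  [78,-0.6,0,0,0],
])

```text
t: 16.55
tcp_pos: [567.4, 171.7, 65.0]
orientation: [-180.0, -0.2, 176.3]
contact_force: [-0.1, 0.5, 0.6]
opening: 0.912
grasp_force: 0.0
```

Request:
send_rows([
  [84,0,0,0,0],
  [84,0,0,0,0],
  [84,0,0,0,0],
  [84,0,0,0,0],
])

```text
t: 16.95
tcp_pos: [568.9, 171.9, 66.2]
orientation: [180.0, -0.0, 176.3]
contact_force: [0.7, 0.9, 0.4]
opening: 0.985
grasp_force: 0.0
```

```bash
python3 gap.py; python3 -c "
from h import *
w=imaging.snapshot('wrist')
for r in(182,195,205): print(r,w[r,185:325:2].max(1).tolist())"
```

```text
[0.68616926 0.93672035 0.35170482] [-0.01813993 -0.02543698 -0.00249219] [568.86961131 171.92967048  66.18317896]
235 [91, 88, 92, 89, 86, 90, 92, 89, 93, 91, 91, 95, 81, 55, 45, 42, 50, 63, 82, 99, 138, 157, 172, 175, 182, 188, 192, 179, 159, 83, 93, 95, 93, 89, 91, 98]
255 [87, 89, 88, 87, 45, 47, 42, 50, 46, 49, 53, 45, 53, 56, 45, 47, 48, 45, 44, 77, 137, 154, 167, 168, 175, 184, 184, 174, 155, 100, 91, 89, 94, 95, 93, 93]
275 [91, 86, 83, 47, 45, 38, 48, 47, 48, 49, 51, 52, 50, 50, 49, 45, 45, 46, 45, 76, 129, 154, 162, 172, 173, 178, 182, 170, 153, 101, 95, 96, 91, 94, 93, 93]
182 [184, 183, 181, 184, 181, 182, 184, 112, 77, 93, 92, 89, 93, 94, 88, 89, 84, 131, 174, 174, 173, 172, 172, 172, 173, 168, 172, 168, 171, 170, 170, 171, 168, 172, 168, 167, 169, 169, 171, 170, 167, 166, 168, 167, 166, 166, 173, 180, 183, 181, 180, 172, 67, 47, 42, 51, 46, 49, 53, 40, 44, 44, 91, 118, 121, 118, 116, 117, 117, 120]
195 [182, 181, 184, 134, 110, 117, 109, 38, 74, 99, 90, 95, 94, 95, 93, 97, 99, 95, 102, 96, 97, 94, 95, 101, 90, 92, 90, 94, 95, 96, 94, 95, 93, 90, 94, 92, 95, 89, 101, 96, 95, 92, 94, 97, 97, 89, 96, 93, 87, 92, 96, 102, 102, 102, 105, 104, 107, 103, 94, 102, 107, 103, 65, 68, 129, 118, 72, 102, 119, 121]
205 [174, 170, 178, 134, 114, 120, 106, 43, 71, 96, 101, 90, 49, 83, 105, 89, 79, 92, 92, 95, 100, 98, 102, 92, 96, 93, 94, 90, 94, 94, 95, 94, 98, 96, 99, 99, 97, 92, 94, 91, 100, 97, 87, 83, 97, 93, 88, 96, 93, 94, 92, 91, 92, 88, 91, 99, 92, 84, 75, 56, 57, 55, 56, 73, 124, 127, 120, 128, 148, 147]
```

Request:
send_rows([
  [85,0,0,-5,0],
  [85,0,0,-15,0],
  [85,0,0,-35,0],
  [85,0,0,-65,0],
  [85,0,0,-100,0],
])

```text
t: 17.55
tcp_pos: [568.1, 171.8, 167.1]
orientation: [-180.0, -0.1, 176.3]
contact_force: [-0.3, -0.1, -0.0]
opening: 0.995
grasp_force: 0.0
```

Request:
send_rows([
  [85,-40,0,-30,0],
  [85,-80,0,-50,0],
  [85,-110,0,-60,0],
  [85,-115,0,-60,0],
  [85,-115,0,-60,0],
])

```text
t: 18.05
tcp_pos: [684.4, 164.2, 226.8]
orientation: [180.0, 0.0, 176.2]
contact_force: [-1.0, 0.3, -0.1]
opening: 0.992
grasp_force: 0.0
```

Run:
```python
from h import *
s=arm.sense();print(s["tcp_pos"],s["t"])
w=imaging.snapshot("wrist"); sc=imaging.snapshot("scene")
a=cv2.resize(w[0:150,180:340],(480,450),interpolation=cv2.INTER_CUBIC)
b=cv2.resize(sc[150:260,215:325],(300,300),interpolation=cv2.INTER_CUBIC)
cv2.imwrite("pics/f.png",np.hstack([a,np.vstack([b,np.zeros((150,300,3),np.uint8)])])[...,::-1])
c=cam("wrist"); o=np.array([577.,171.2,75]);A=Ro.from_euler('ZY',[-3.8,-20],degrees=True).as_matrix()
P=np.array([(x,y,10) for x in(-45,40) for y in(-32.5,32.5)]); print(((proj(c,o+P@A.T)-[180,0])*3).round())
```

```text
[684.44423576 164.24306526 226.7502967 ] 18.05
[[113.  40.]
 [330.  40.]
 [112. 323.]
 [331. 323.]]
```

View pics/f.png

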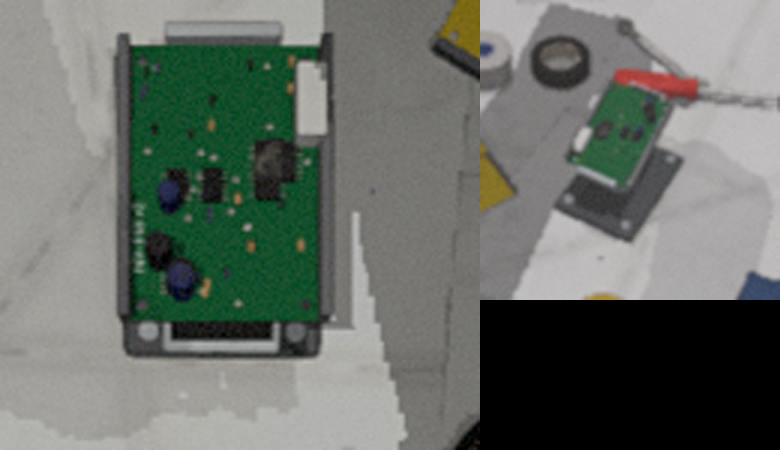

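The final picture shows the board lying flat on the plate with its lower edge at the lip (crop y ~45) and centred to about 0.5 mm: board centre at x = 225, lip centre at x = 223.5. The robot is clear.

```bash
python3 -c "
from cell import job; print(job.close_job())"
```

```text
the job is handed in; nothing more can be done
None
```

The large green board is on the rest, components up, flat, about 0.5 mm off centre by the last picture, with its lower edge at the lip; it was laid down and released, the small board was never approached, and I handed the job in at about 18 s.

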